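# Lock a tube rack into its spring-gated dock

### The arm

A 6-joint arm with a two-finger parallel gripper is mounted at the origin on the work surface. World frame = base frame: x ahead of the robot, y to its left, z up, the work surface at z = 0. Lengths are in m, angles in rad, forces in N, time in s.
With the tool pointing down it reaches from about 0.3 to 0.85 m from the base axis. Payload 4.2 kg.
Tool frame: the origin (TCP) lies at the very end of the fingers, on their centre line; the grasp point (between the pads) lies 19 mm behind it (manip.grip_depth is the z of the grasp point in the tool frame, in m); z points along the fingers, y is the line along which they close (so a half turn about z gives the same grasp; the last joint's range is limited). The gripper opens to 91 mm and grips with 3 to 60 N. Pads are 32 mm wide; open, the fingers measure 118 mm over their backs; the gripper's body (76 mm by 178 mm) begins 60 mm behind the grasp point.
Start: joints at [1.09, 0.32, 1.565, -0, 1.257, -0.02], TCP at [0.256, 0.515, 0.214] pointing down, gripper open.
Joint ranges: [-3.11, 3.11], [-0.84, 2.01], [0.21, 2.61], [-1.34, 4.49], [0.05, 2.63], [-2.56, 2.56]. Speed limits (rad/s): [2.57, 2.57, 3.14, 3.14, 3.14, 3.14].

### API

Orientations are given as a rotation vector (axis times angle).
In Python, from bench import manip gives the robot as it stands. The module is installed in compiled form; this text tells all that it offers.
- The arm moves only by the tool apply_moves, never from a script. Its argument "commands" is a list of rows, each an object with "grip": the gripper command: -1 is fully open, 1 is shut, values between are in proportion; "xyz": the shift along the tool's x, y, z in mm, a list of three; "twist": the turn, a rotation vector about the tool's x, y, z in rad, a list of three. In form: [{"grip": grip, "xyz": [tx, ty, tz], "twist": [ax, ay, az]}, ...]. A call has 1 to 12 rows; each row is the pose to reach, as a shift and turn from the pose commanded when the call began, along the tool's axes at that moment; what a row does not reach only later rows make up. A row lasts 1/10 s, in which the tool goes at most 50 mm and 8.59 degrees, less where a joint would pass 70% of its speed; a pose out of reach is approached as far as the arm can. A call with a gripper value outside its range is refused whole. The fingers move at their own pace and stop on an object; "grip_force" is the grip in N (left out, the last holds). Time passes only in rows, so rows that repeat a pose let the fingers close. It gives the time, the measured TCP pose, the force, the opening and the grip force at its end, in the units of the state.
- manip.read_state(): the state, without advancing time (a new reading comes with each control period).
- manip.camera(name): name is "side" or "top"; returns a dict with "color" (480x640x3 uint8, red, green, blue), "camera_matrix" (3x3 intrinsics, pixels), "world_to_cam" (4x4, takes a point from world to camera coordinates). Camera axes: x right, y up, looking along -z (the intrinsics and any distortion apply to the point x, -y, -z); pixel columns grow to the right and rows downward; lengths in m; the calibration is good to about 2 mm. A picture is of the moment at which its call begins. There is no depth.
- manip.close_job(): hands the job in; it is judged then, once.
The state is a dict: "time_s": time; "q": joint angles; "joint_velocities": joint speeds; "effort": joint torques, N m; "tcp_pos": TCP position; "eef_rot": TCP orientation; "ft_force": force on the tool from outside, world axes, zero at the start; "wrist_torque": the same for the moment, N m; "finger_gap": opening from 0.0 (shut) to 1.0 (fully open); "finger_force": force on a finger pad.
Only numpy, scipy, OpenCV 4.12 (cv2) and the standard library are available. Lean on these libraries where they do the work, as an engineer would, in place of code of your own. Each camera call takes 0.05 s, during which the arm holds its last target. There are 200 camera calls.

### The job

Stand the white rack of capped tubes on the dock's base plate, between its four corner stops with its length running away from the keeper end towards the hinge posts, and let go of it. Then take the black handle of the gate's bolt, swing the gate down over the rack against its torsion spring, hold it down and slide the bolt fully home into the keeper's window, feeling for the window's height, so that the gate stays shut when you let go. Never let the gate fly open, do not tip the rack over, and leave the tip box, the brown bottle and the timer where they are.

Things in the scene. Friction and masses are not known exactly. Their poses are not given: they have to be found in the camera images.
- dock: Fixed aluminium base plate, 240 (x) x 170 (y, from -63 to +107) x 16 mm high. Origin on the bench under the middle of the rack's place; +x points from the keeper end (nearer the robot) to the two hinge posts, +z up. The rack stands on the plate, its length along x, between four black corner stops 10 mm high that leave it 8 mm of play each way (to the sides and lengthwise)
- hinge (a point): Middle of the gate's hinge axis, which runs along the dock's y; at dock x = +85, y = 0, z = 100 mm, between two posts 112 mm high at y = +-52 mm. The gate is a steel frame 80 mm wide; the bolt's axis lies 175 mm from the hinge, parallel to it
- keeper_foot (a point): Point on the bench under the keeper, at dock x = -90, y = +84 mm: an upright steel plate 8 mm thick (y), 50 mm wide (x), with a window 34 mm wide, 18 mm high for the bolt's 12 mm round nose, solid 14 mm above and 42 mm below it. It is clamped at a height that differs each time: the window's middle lies 92 to 108 mm above the bench and is not reported. Off the window the bolt just meets the plate
- gate (a joint): Angle of the gate (rad): 0 = level, closed over the rack, which it clears; grows as it opens up and back; 1.75 = fully open, just past upright, where it rests; lower stop -0.12. A torsion spring (0.7 N m/rad) pulls it open: at the bolt about 6 N when closed, 1 N near open. The bolt's axis lies at dock x = 85 - 175 cos(angle), z = 100 + 175 sin(angle) mm
- bolt (a joint): Travel of the bolt along the dock's +y, towards the keeper, in m: 0 = drawn back, 0.045 = fully home at its stop. It starts at 0 to 0.010, stays where it is put and takes about 2 N to slide. Its nose tip reaches the keeper plate at 0.020
- grip (a point): Middle of the bolt's black handle, a round bar 18 mm thick and 60 mm long along the dock's y, with a 30 mm collar 6 mm thick at each end; on the bolt's axis, at dock y = -126 mm plus the bolt's travel. It moves with gate and bolt, does not turn on the bolt, and can turn between the fingers as the gate swings
- rack_mid (a point): White plastic tube rack, 130 (its x) x 56 (its y) x 46 mm high, with capped tubes standing up to 62 mm, about 0.25 kg; the point is its centre, 23 mm above its underside; either end may face the hinge
- rack: The same rack: origin at the centre of its underside, x along its length, z up
- tipbox: Bystander: grey box with a white lid, 124 x 84 x 64 mm, origin under its centre
- reagent: Bystander: brown glass bottle, 62 mm across, 130 mm high, origin under its centre
- timer: Bystander: flat white bench timer, 70 x 90 x 25 mm, origin under its centre

How it is judged:
By the outcome, as a careful person would: the job done as asked, in the order asked, and still so for the second after the job is handed in, with the robot touching nothing.
It also fails if it takes over 72 s, if anything falls off the work surface, if the arm or the gripper's body presses on something with over 40 N, if the wrist force passes 120 N, or if a joint passes its speed limit or range.

## Working session

There is one attempt and no reset: what is moved stays moved. The work goes in short steps, Python scripts to look and compute and a tool call to move; the robot and the scene stay as the last step left them, time stands still between calls to the robot, and variables do not carry over. Pictures are saved under pics/ and viewed, at most 10 in all, crops included, and the job is handed in when it is done.

Besides the shell and the picture viewer there is one more tool, called after "Emit:" as a command line: name --argument value ..., lists and objects as JSON in quotes. apply_moves: Moves the arm, as the interface text tells. Its arguments: {"type":"object","properties":{"commands":{"type":"array","items":{"type":"object","properties":{"grip":{"type":"number"},"xyz":{"type":"array","items":{"type":"number"}},"twist":{"type":"array","items":{"type":"number"}}}}},"grip_force":{"type":"number"}},"required":["commands"]}

```bash
mkdir -p pics
python3 - <<'E'
from bench import manip
import cv2, numpy as np
s=manip.read_state(); print({k:np.round(v,3) for k,v in s.items()}); print(manip.grip_depth)
for n in ("side","top"):
    c=manip.camera(n); cv2.imwrite(f"pics/{n}0.png",c["color"][:,:,::-1])
    np.savez(f"pics/{n}0.npz",**c); print(n,c["camera_matrix"].round(1).tolist(),c["world_to_cam"].round(3).tolist(),[k for k in c])
E
```

```text
{'time_s': np.float64(0.0), 'q': array([ 1.09 ,  0.32 ,  1.566, -0.   ,  1.257, -0.02 ]), 'joint_velocities': array([-0.   ,  0.   , -0.001, -0.   , -0.001,  0.001]), 'effort': array([-2.0000e-03, -4.1245e+01, -2.3198e+01,  7.2000e-02,  4.5000e-02,
       -0.0000e+00]), 'tcp_pos': array([0.255, 0.515, 0.213]), 'eef_rot': array([-7.170e-01, -3.058e+00,  3.000e-03]), 'ft_force': array([-0.378,  0.796,  0.225]), 'wrist_torque': array([ 0.03 , -0.003, -0.007]), 'finger_force': np.float64(0.0), 'finger_gap': np.float64(0.999)}
-0.0188
side [[537.7, 0.0, 322.1], [0.0, 537.7, 236.2], [0.0, 0.0, 1.0]] [[0.891, -0.453, 0.021, -0.506], [0.295, 0.615, 0.732, -0.177], [-0.345, -0.646, 0.681, -1.177], [0.0, 0.0, 0.0, 1.0]] ['color', 'camera_matrix', 'world_to_cam']
top [[578.6, 0.0, 321.6], [0.0, 578.6, 240.5], [0.0, 0.0, 1.0]] [[-0.017, -1.0, 0.002, -0.056], [0.993, -0.017, 0.117, -0.526], [-0.117, 0.004, 0.993, -1.133], [0.0, 0.0, 0.0, 1.0]] ['color', 'camera_matrix', 'world_to_cam']
```

View pics/side0.png

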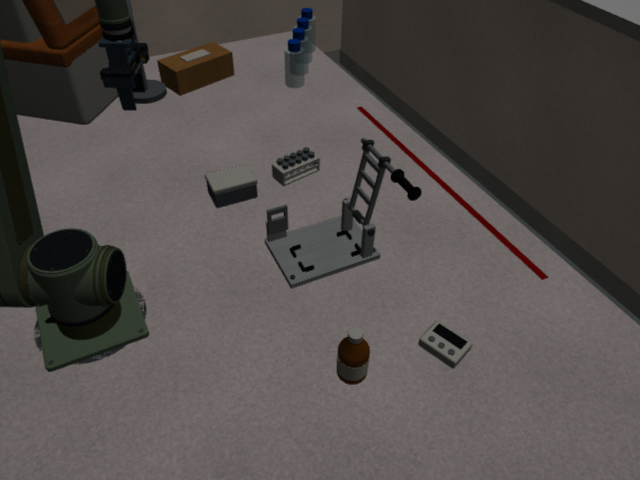

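View pics/top0.png

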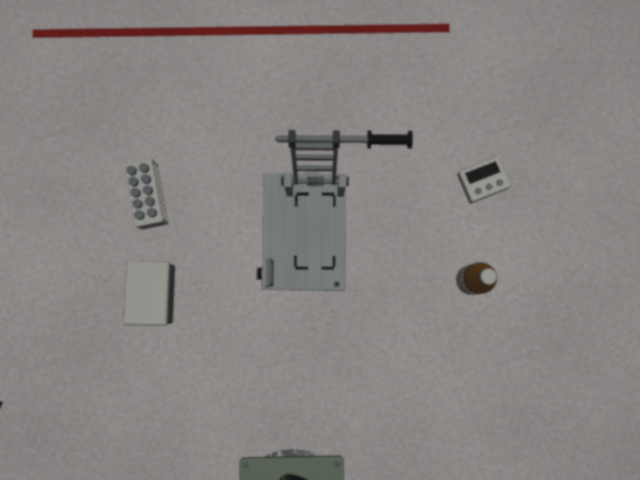

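The side view shows the rack at (297,165), tip box (232,185), dock (322,248) with its gate upright, and the bolt handle at (406,184). In the top view the rack is at (145,193), the stops are around (315,232), the keeper at (266,272) and the handle at (390,139).

```bash
cat > h.py <<'E'
import numpy as np, cv2
from scipy.spatial.transform import Rotation as R
def load(n): 
    d=np.load(f"pics/{n}.npz"); return d["color"],d["camera_matrix"],d["world_to_cam"]
def grab(n,name):
    from bench import manip
    c=manip.camera(n); np.savez(f"pics/{name}.npz",**c); cv2.imwrite(f"pics/{name}.png",c["color"][:,:,::-1]); return c["color"],c["camera_matrix"],c["world_to_cam"]
def ray(cam,uv):
    _,K,T=cam; u,v=uv; d=np.linalg.inv(K)@[u,v,1]; d=np.array([d[0],-d[1],-d[2]])
    Rw=T[:3,:3]; return -Rw.T@T[:3,3], Rw.T@d
def onz(cam,uv,z):
    o,d=ray(cam,uv); return o+d*(z-o[2])/d[2]
def proj(cam,p):
    _,K,T=cam; q=T[:3,:3]@p+T[:3,3]; q=K@[q[0],-q[1],-q[2]]; return q[:2]/q[2]
def crop(cam,x0,y0,x1,y1,f,name):
    im=cv2.resize(cam[0][y0:y1,x0:x1,::-1],None,fx=f,fy=f,interpolation=cv2.INTER_CUBIC); cv2.imwrite(f"pics/{name}.png",cv2.convertScaleAbs(im,alpha=1.3))
E
python3 - <<'E'
from h import *
t=load("top0"); im=t[0]; g=im.astype(int).sum(2)/3
print("rack rows"); 
print(g[150:235:6,118:174:3].astype(int))
# stops
m=np.zeros(g.shape,np.uint8); m[188:272,288:342]=(g[188:272,288:342]<60)
n,l,st,c=cv2.connectedComponentsWithStats(m); print(st.tolist())
ys,xs=np.nonzero(m)
# handle
m2=np.zeros(g.shape,np.uint8); m2[120:160,360:420]=(g[120:160,360:420]<50)
n,l,st,c=cv2.connectedComponentsWithStats(m2); print(st.tolist(),c.round(1).tolist())
a=np.hstack([cv2.resize(im[145:240,110:180],None,fx=5,fy=5,interpolation=2)[:475],cv2.resize(im[165:300,255:355],None,fx=4,fy=4,interpolation=2)[:475]])
cv2.imwrite("pics/c1.png",cv2.convertScaleAbs(a[:,:,::-1],alpha=1.4))
E
```

```text
rack rows
[[137 138 136 136 135 134 138 140 143 143 140 138 138 138 135 136 139 138
  139]
 [139 135 132 134 136 138 139 139 138 137 139 137 140 138 141 139 136 139
  139]
 [140 139 136 137 140 140 141 140 126 136 143 132  90 133 137 138 136 138
  138]
 [142 138 135 100  88  87 110 103  87  86  80 141 112 119 138 141 138 136
  138]
 [141 140 138 136  92  69 126 142 124 105 127 143 114 112 130 136 137 138
  138]
 [136 137 138 131  89  88  83 127  95  88  75 113 134 111 124 139 136 139
  138]
 [140 142 138 139 135  96 111 141 138 103  97 124 142 111 119 137 136 135
  137]
 [143 142 142 137 112  87  87  72 127  93  83  66 140 118 111 125 136 137
  138]
 [141 140 139 138 143 136 107 134 143 117  89  92 126 136 116 116 137 136
  134]
 [139 140 141 140 139  97  88  84  92 123  90  69 109 143 116 112 134 140
  139]
 [138 140 136 136 136 142 120 110 130 140  95  88  88 131 125 112 123 138
  133]
 [137 138 138 137 138 127  89  87  70 127 127  86  87 139 140 120 117 136
  137]
 [140 140 138 139 140 137 143 143 144 143 139 130 114  94  73  57  73 130
  135]
 [138 136 138 139 138 138 127  95  65  79  94 117 128 133 139 138 135 137
  135]
 [137 136 135 136 138 138 138 137 136 139 138 135 133 136 134 137 135 139
  138]]
[[0, 0, 640, 480, 306996], [288, 188, 4, 7, 28], [338, 188, 4, 8, 27], [295, 193, 13, 12, 41], [323, 193, 12, 13, 35], [295, 257, 12, 12, 33], [322, 257, 13, 12, 40]]
[[0, 0, 640, 480, 306759], [367, 131, 45, 17, 441]] [[319.4, 239.6], [389.6, 139.0]]
```

View pics/c1.png

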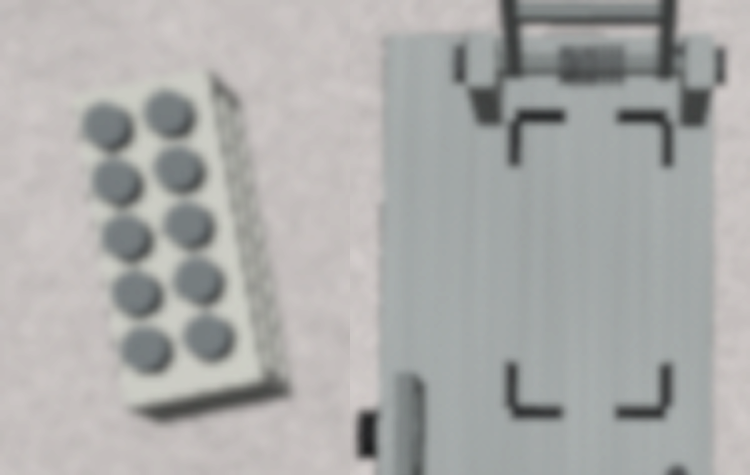

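The crop shows the rack with 2×5 caps, and its top corners at about (126,164), (151,159.5), (162.5,221.5) and (135.5,225.5). The four L stops span u 295–335, v 193–269.

Run:
```python
from h import *
t=load("top0"); s=load("side0"); im=t[0].astype(int)
d=im[:,:,2]-im[:,:,0]
print("plate/bench/rack b-r:",im[240,280],im[240,200],im[188,150-0],im[165,146])
f=cv2.GaussianBlur(t[0],(3,3),0).astype(int)
m=np.zeros(d.shape,np.uint8); m[165:300,250:358]=((f[:,:,2]-f[:,:,0])>=0)[165:300,250:358]
# plate edges: left & right columns per row
L=[];Rr=[]
for v in range(205,255):
    xs=np.nonzero(m[v])[0]; L.append(xs.min()); Rr.append(xs.max()+1)
print("plate L",np.polyfit(range(205,255),L,1),"R",np.polyfit(range(205,255),Rr,1))
pts=[onz(t,(x,v),.016) for x,v in[(np.polyval(np.polyfit(range(205,255),L,1),v)-.5,v) for v in(205,255)]+[(np.polyval(np.polyfit(range(205,255),Rr,1),v)-.5,v) for v in(205,255)]]
P=np.array(pts); print(P.round(4)); 
for a,b in((1,0),(3,2)): dd=P[b]-P[a]; print("yaw",np.arctan2(dd[1],dd[0]))
# stops corners
C=np.array([onz(t,(u-.5,v-.5),.024) for u,v in[(295,193),(335.2,193),(335.2,269),(295,269)]]); print("stops",C.round(4),C.mean(0).round(4), np.linalg.norm(C[0]-C[1]),np.linalg.norm(C[1]-C[2]))
# rack: white+cap mask
g=im.sum(2)/3
r=np.array([onz(t,uv,.046) for uv in[(126,164),(151,159.4),(162.4,221.4),(135.4,225.4)]]); print("rack",r.round(4),r.mean(0).round(4),[np.linalg.norm(r[i]-r[(i+1)%4]).round(4) for i in range(4)])
for a,b in((3,0),(2,1)): dd=r[b]-r[a]; print("rack yaw",np.arctan2(dd[1],dd[0]))
# handle
h=onz(t,(389.1,138.9),.272); print("handle",h)
# keeper in side view
crop(s,255,130,430,290,4.5,"c2")
for n,p in(("handle",h),("rack",r.mean(0))): print(n,proj(s,p))
```

```text
plate/bench/rack b-r: [119 122 122] [142 138 137] [82 86 88] [89 93 93]
plate L [-8.25930372e-03  2.64975510e+02] R [-5.42617047e-03  3.46785306e+02]
[[ 0.602   0.0548  0.016 ]
 [ 0.499   0.0562  0.016 ]
 [ 0.5992 -0.1143  0.016 ]
 [ 0.4961 -0.1114  0.016 ]]
yaw -0.013545228013693048
yaw -0.027432109946195903
stops [[ 0.6254 -0.0109  0.024 ]
 [ 0.624  -0.0931  0.024 ]
 [ 0.4685 -0.09    0.024 ]
 [ 0.4698 -0.0091  0.024 ]] [ 0.5469 -0.0507  0.024 ] 0.08217597414290667 0.15556278147202146
rack [[0.6851 0.3271 0.046 ]
 [0.6937 0.2769 0.046 ]
 [0.5668 0.252  0.046 ]
 [0.5597 0.3056 0.046 ]] [0.6263 0.2904 0.046 ] [np.float64(0.0509), np.float64(0.1293), np.float64(0.0541), np.float64(0.1272)]
rack yaw 0.1696392528458483
rack yaw 0.1935297538048729
handle [ 0.66091333 -0.17627147  0.272     ]
handle [404.22476424 183.36420438]
rack [294.93604442 159.86210606]
```

View pics/c2.png

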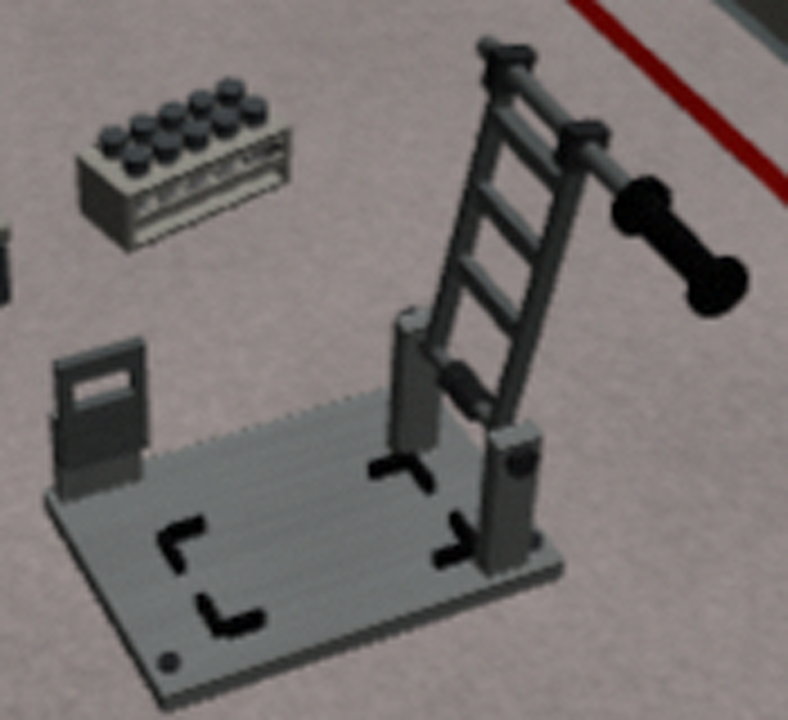

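The crop shows the keeper window centred at about (278,216) in the side image, with its top edge at v≈213 and bottom at v≈219. The stops are free and the hinge posts clear.

```bash
cat >> h.py <<'E'
DO=np.array([.547,-.0507,0]); DY=-.018
def dock(p): return DO+R.from_euler("z",DY).apply(p)
def plan(tcp,yaw):
    """target TCP pos, tool pointing down, tool y closing along world angle yaw (mod pi); prints tool shift mm & twist"""
    from bench import manip
    s=manip.read_state(); Rn=R.from_rotvec(s["eef_rot"]); best=None
    for k in(0,np.pi):
        y=np.array([np.cos(yaw+k),np.sin(yaw+k),0]); z=np.array([0,0,-1.]); x=np.cross(y,z)
        tw=(Rn.inv()*R.from_matrix(np.c_[x,y,z])).as_rotvec()
        if best is None or np.linalg.norm(tw)<np.linalg.norm(best): best=tw
    print("shift",(Rn.inv().apply(np.array(tcp)-s["tcp_pos"])*1000).round(1),"twist",best.round(3),"tcp",s["tcp_pos"].round(4),"q",s["q"].round(2),"t",round(float(s["time_s"]),2))
    return Rn
E
python3 - <<'E'
from h import *
s=load("side0"); g=s[0].astype(int).sum(2)/3
print(g[203:232,270:288:2].astype(int))
o,_=ray(s,(300,200)); print("cam",o)
Q=R.from_euler("z",DY)
for uv in[(275,213.5),(281,212.5),(275.5,219.5),(281.5,218),(267.5,210.5),(287,205.5)]:
    o,d=ray(s,uv); o2=Q.inv().apply(o-DO); d2=Q.inv().apply(d); k=(.080-o2[1])/d2[1]; print(uv,((o2+k*d2)*1000).round(1))
for c in((.08),):
  for z in(.1,): print([proj(s,dock([x,c,z])).round(1).tolist() for x in(-.115,-.107,-.09,-.073,-.065)])
Rn=plan([.6263,.2904,.18],.18+np.pi/2); print(Rn.as_matrix().round(3))
plan([.6263,.2904,.010],.18+np.pi/2)
E
```

```text
[[102 103 106 104 105 108 106 107 102]
 [104 102 105 104 104 109 104  99  91]
 [103 106 105 105 104  97  89  70  70]
 [102 104 106 100  93  73  60  55  55]
 [102 101  97  76  60  59  54  41  28]
 [ 99  82  66  60  55  45  32  28  30]
 [ 71  61  56  49  37  27  28  29  29]
 [ 57  51  39  29  30  30  28  30  30]
 [ 42  30  29  30  30  30  33  30  29]
 [ 29  28  29  29  34  48  64  25  31]
 [ 29  30  32  44  66  90 105  24  31]
 [ 30  40  61  81 107 107 107  21  30]
 [ 31  77 106 106 106 103 101  23  30]
 [ 36 105 105 103  97  85  69  39  30]
 [ 28 106  99  89  73  64  61  46  29]
 [ 32  98  76  65  61  57  42  30  29]
 [ 30  65  63  58  47  33  30  30  29]
 [ 30  59  51  38  29  31  31  31  30]
 [ 31  39  29  31  29  30  31  29  31]
 [ 31  31  30  29  31  28  28  28  28]
 [ 30  30  32  29  28  29  30  28  29]
 [ 30  30  29  30  28  30  29  29  30]
 [ 31  30  28  28  28  29  30  30  30]
 [ 29  28  28  30  28  28  28  30  31]
 [ 28  29  31  31  31  30  31  30  28]
 [ 30  29  30  31  29  31  28  30  29]
 [ 30  30  30  29  30  29  27  30  44]
 [ 30  29  29  29  29  30  33  34  73]
 [ 31  30  29  28  29  31  36  42  71]]
cam [ 0.09744409 -0.88048958  0.94227007]
(275, 213.5) [-93.6  80.  106.4]
(281, 212.5) [-78.2  80.  104.1]
(275.5, 219.5) [-93.1  80.   87.3]
(281.5, 218) [-77.5  80.   86.4]
(267.5, 210.5) [-111.9   80.   122.2]
(287, 205.5) [-62.2  80.  120.4]
[[266.7, 218.0], [269.9, 217.1], [276.5, 215.1], [283.1, 213.2], [286.1, 212.3]]
shift [-431.9  -35.9   33.3] twist [-0.002 -0.001 -0.641] tcp [0.2555 0.5146 0.2132] q [ 1.09  0.32  1.57 -0.    1.26 -0.02] t 0.1
[[-0.896  0.445 -0.001]
 [ 0.445  0.896 -0.001]
 [ 0.    -0.002 -1.   ]]
shift [-431.9  -35.6  203.3] twist [-0.002 -0.001 -0.641] tcp [0.2555 0.5146 0.2132] q [ 1.09  0.32  1.57 -0.    1.26 -0.02] t 0.1
```

Window middle is about 96 mm. Now I go above the rack.

Emit:
apply_moves --commands '[{"grip": -1, "xyz": [-432, -36, 60], "twist": [0, 0, -0.641]}, {"grip": -1, "xyz": [-432, -36, 60], "twist": [0, 0, -0.641]}, {"grip": -1, "xyz": [-432, -36, 60], "twist": [0, 0, -0.641]}, {"grip": -1, "xyz": [-432, -36, 60], "twist": [0, 0, -0.641]}, {"grip": -1, "xyz": [-432, -36, 60], "twist": [0, 0, -0.641]}, {"grip": -1, "xyz": [-432, -36, 60], "twist": [0, 0, -0.641]}, {"grip": -1, "xyz": [-432, -36, 60], "twist": [0, 0, -0.641]}, {"grip": -1, "xyz": [-432, -36, 60], "twist": [0, 0, -0.641]}, {"grip": -1, "xyz": [-432, -36, 60], "twist": [0, 0, -0.641]}, {"grip": -1, "xyz": [-432, -36, 60], "twist": [0, 0, -0.641]}, {"grip": -1, "xyz": [-432, -36, 60], "twist": [0, 0, -0.641]}, {"grip": -1, "xyz": [-432, -36, 60], "twist": [0, 0, -0.641]}]' --grip_force 20

```text
time_s: 1.3
tcp_pos: [0.6257, 0.2912, 0.1537]
eef_rot: [0.283, -3.128, -0.0]
ft_force: [-1.4, 0.3, -0.4]
finger_gap: 1.001
finger_force: 0.0
```

Run:
```python
from h import *
plan([.6263,.2904,.010],.18+np.pi/2)
s=grab("side","side1"); crop(s,225,80,345,200,5,"c3")
```

```text
shift [ -0.6  -0.9 143.7] twist [ 0.    -0.001  0.001] tcp [0.6257 0.2912 0.1537] q [ 0.42  0.54  1.36  0.    1.24 -1.33] t 1.3
```

View pics/c3.png

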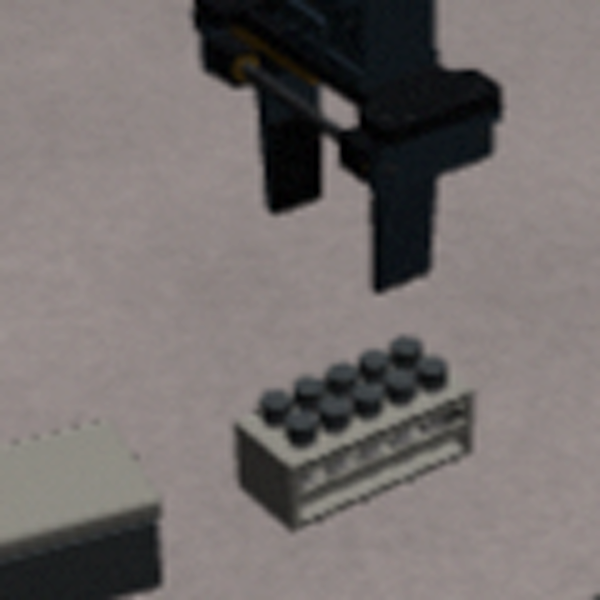

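The open fingers straddle the rack's mid-length with clearance both sides (fingertips at crop (292,205) and (400,285), rack below). I descend and grip.

Emit:
apply_moves --commands '[{"grip": -1, "xyz": [-1, -1, 40]}, {"grip": -1, "xyz": [-1, -1, 70]}, {"grip": -1, "xyz": [-1, -1, 100]}, {"grip": -1, "xyz": [-1, -1, 125]}, {"grip": -1, "xyz": [-1, -1, 142]}, {"grip": -1, "xyz": [-1, -1, 142]}, {"grip": -1, "xyz": [-1, -1, 142]}, {"grip": 1, "xyz": [-1, -1, 142]}, {"grip": 1, "xyz": [-1, -1, 142]}, {"grip": 1, "xyz": [-1, -1, 142]}, {"grip": 1, "xyz": [-1, -1, 142]}, {"grip": 1, "xyz": [-1, -1, 142]}]' --grip_force 20

```text
$.commands[0]: bad value
```

Emit:
apply_moves --commands '[{"grip": 1, "xyz": [0, 0, 0]}, {"grip": 1, "xyz": [0, 0, 0]}, {"grip": 1, "xyz": [0, 0, 0]}, {"grip": 1, "xyz": [0, 0, -10]}, {"grip": 1, "xyz": [0, 0, -30]}, {"grip": 1, "xyz": [0, 0, -60]}, {"grip": 1, "xyz": [0, 0, -95]}, {"grip": 1, "xyz": [0, 0, -130]}, {"grip": 1, "xyz": [0, 0, -160]}, {"grip": 1, "xyz": [0, 0, -170]}, {"grip": 1, "xyz": [0, 0, -170]}, {"grip": 1, "xyz": [0, 0, -170]}]' --grip_force 25

```text
$.commands[0]: bad value
```

Run:
```python
from h import *
plan(dock([0,0,.19]),DY+np.pi/2); grab("top","top1"); s=grab("side","side2")
t=load("top1"); a=np.hstack([cv2.resize(s[0][80:200,225:345],(480,480)),cv2.resize(t[0][130:250,80:180],(400,480))]); cv2.imwrite("pics/c4.png",cv2.convertScaleAbs(a[:,:,::-1],alpha=1.4))
```

```text
shift [ 139.  -322.5  -35.9] twist [ 0.    -0.001  0.199] tcp [0.6255 0.2916 0.1541] q [ 0.42  0.54  1.36  0.    1.24 -1.33] t 1.35
```

View pics/c4.png

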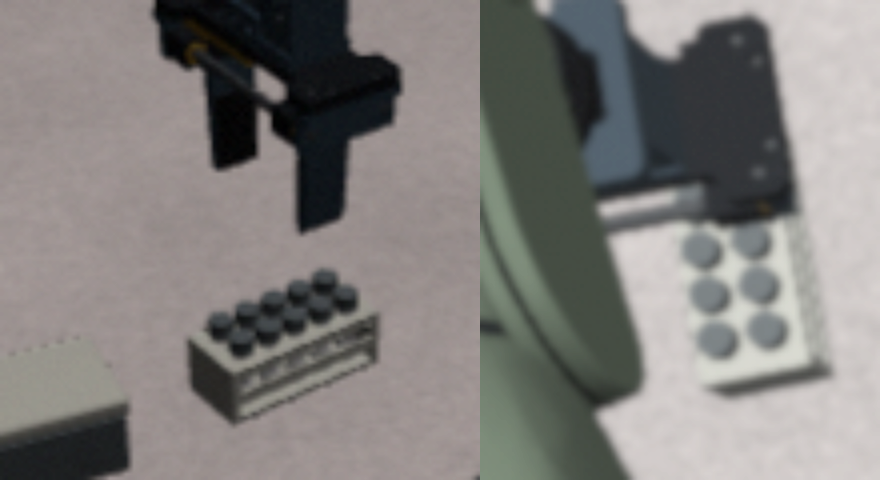

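The picture is unchanged, with the gripper open above the rack: both calls were refused because "twist" was missing. I'll repeat them with it.

Emit:
apply_moves --commands '[{"grip": -1, "xyz": [-1, -1, 40], "twist": [0, 0, 0]}, {"grip": -1, "xyz": [-1, -1, 70], "twist": [0, 0, 0]}, {"grip": -1, "xyz": [-1, -1, 100], "twist": [0, 0, 0]}, {"grip": -1, "xyz": [-1, -1, 125], "twist": [0, 0, 0]}, {"grip": -1, "xyz": [-1, -1, 142], "twist": [0, 0, 0]}, {"grip": -1, "xyz": [-1, -1, 142], "twist": [0, 0, 0]}, {"grip": -1, "xyz": [-1, -1, 142], "twist": [0, 0, 0]}, {"grip": 1, "xyz": [-1, -1, 142], "twist": [0, 0, 0]}, {"grip": 1, "xyz": [-1, -1, 142], "twist": [0, 0, 0]}, {"grip": 1, "xyz": [-1, -1, 142], "twist": [0, 0, 0]}, {"grip": 1, "xyz": [-1, -1, 142], "twist": [0, 0, 0]}, {"grip": 1, "xyz": [-1, -1, 142], "twist": [0, 0, 0]}]' --grip_force 20

```text
time_s: 2.65
tcp_pos: [0.6279, 0.29, 0.0124]
eef_rot: [-0.283, 3.128, 0.001]
ft_force: [-0.1, -0.3, 1.5]
finger_gap: 0.613
finger_force: 19.9
```

Emit:
apply_moves --commands '[{"grip": 1, "xyz": [0, 0, 0], "twist": [0, 0, 0]}, {"grip": 1, "xyz": [0, 0, -10], "twist": [0, 0, 0]}, {"grip": 1, "xyz": [0, 0, -30], "twist": [0, 0, 0]}, {"grip": 1, "xyz": [0, 0, -60], "twist": [0, 0, 0]}, {"grip": 1, "xyz": [0, 0, -95], "twist": [0, 0, 0]}, {"grip": 1, "xyz": [0, 0, -130], "twist": [0, 0, 0]}, {"grip": 1, "xyz": [0, 0, -160], "twist": [0, 0, 0]}, {"grip": 1, "xyz": [0, 0, -175], "twist": [0, 0, 0]}, {"grip": 1, "xyz": [0, 0, -180], "twist": [0, 0, 0]}, {"grip": 1, "xyz": [0, 0, -180], "twist": [0, 0, 0]}]' --grip_force 25

```text
time_s: 3.65
tcp_pos: [0.6276, 0.2898, 0.1921]
eef_rot: [-0.283, 3.129, 0.0]
ft_force: [-0.1, 1.0, -3.2]
finger_gap: 0.612
finger_force: 24.9
```

Run:
```python
from h import *
plan(dock([0,0,.19]),DY+np.pi/2)
```

```text
shift [ 140.3 -320.5    2.1] twist [0.    0.    0.198] tcp [0.6276 0.2898 0.1921] q [ 0.42  0.52  1.3   0.    1.32 -1.34] t 3.65
```

Emit:
apply_moves --commands '[{"grip": 1, "xyz": [40, 0, 2], "twist": [0, 0, 0.05]}, {"grip": 1, "xyz": [80, -20, 2], "twist": [0, 0, 0.1]}, {"grip": 1, "xyz": [120, -50, 2], "twist": [0, 0, 0.15]}, {"grip": 1, "xyz": [145, -90, 2], "twist": [0, 0, 0.198]}, {"grip": 1, "xyz": [145, -130, 2], "twist": [0, 0, 0.198]}, {"grip": 1, "xyz": [145, -170, 2], "twist": [0, 0, 0.198]}, {"grip": 1, "xyz": [145, -210, 2], "twist": [0, 0, 0.198]}, {"grip": 1, "xyz": [145, -250, 2], "twist": [0, 0, 0.198]}, {"grip": 1, "xyz": [143, -285, 2], "twist": [0, 0, 0.198]}, {"grip": 1, "xyz": [141, -310, 2], "twist": [0, 0, 0.198]}, {"grip": 1, "xyz": [140, -320, 2], "twist": [0, 0, 0.198]}, {"grip": 1, "xyz": [140, -320, 2], "twist": [0, 0, 0.198]}]'

```text
time_s: 4.85
tcp_pos: [0.5468, -0.0508, 0.1886]
eef_rot: [-0.031, -3.139, -0.001]
ft_force: [-0.1, -0.0, -3.4]
finger_gap: 0.612
finger_force: 24.9
```

Run:
```python
from h import *
plan(dock([0,0,.19]),DY+np.pi/2)
t=grab("top","top3"); s=grab("side","side3")
a=np.hstack([cv2.resize(s[0][130:290,240:400],(480,480)),cv2.resize(t[0][160:290,250:350],(369,480))]); cv2.imwrite("pics/c5.png",cv2.convertScaleAbs(a[:,:,::-1],alpha=1.4))
```

```text
shift [-0.2  0.1 -1.4] twist [ 0.001 -0.003 -0.002] tcp [ 0.5468 -0.0508  0.1886] q [-0.11  0.3   1.66  0.    1.18 -1.66] t 4.85
```

View pics/c5.png

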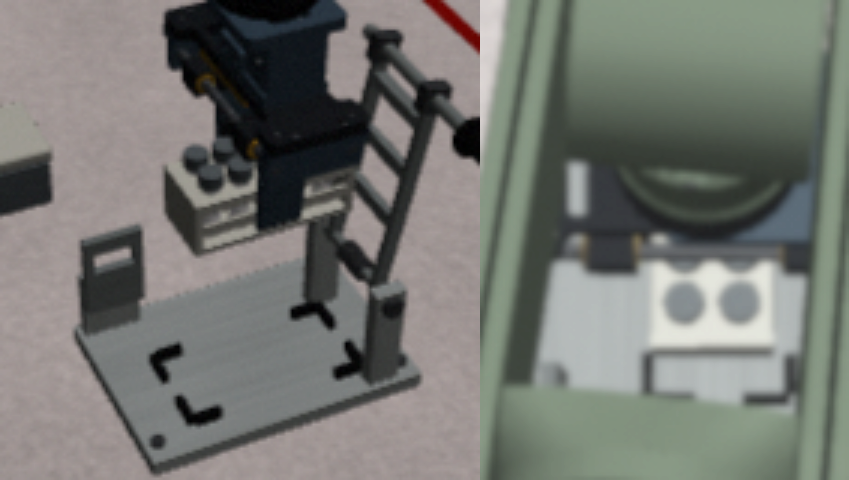

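The rack hangs level over the dock. Its near-end corners are at side px (307.7,214.3) and top px (296,254.3) and (329.4,254).

Run:
```python
from h import *
t=load("top3"); s=load("side3"); Q=R.from_euler("z",DY).inv()
zb=.1886-.0124+.000
for uv in[(296.0,254.0),(329.0,254.0)]: print((Q.apply(onz(t,uv,zb+.046)-DO)*1000).round(1))
print("side bottom near",(Q.apply(onz(s,(307.7,214.3),zb)-DO)*1000).round(1))
print(proj(s,dock([-.065,-.028,zb])))
```

```text
[-67.3  29.  222.2]
[-67.2 -26.3 222.2]
side bottom near [-58.2 -28.6 176.2]
[304.75780531 214.96721438]
```

Emit:
apply_moves --commands '[{"grip": 1, "xyz": [0, 0, 35], "twist": [0, 0, 0]}, {"grip": 1, "xyz": [0, 0, 75], "twist": [0, 0, 0]}, {"grip": 1, "xyz": [0, 0, 105], "twist": [0, 0, 0]}, {"grip": 1, "xyz": [0, 0, 130], "twist": [0, 0, 0]}, {"grip": 1, "xyz": [0, 0, 143], "twist": [0, 0, 0]}, {"grip": 1, "xyz": [0, 0, 150], "twist": [0, 0, 0]}, {"grip": 1, "xyz": [0, 0, 154], "twist": [0, 0, 0]}, {"grip": 1, "xyz": [0, 0, 157], "twist": [0, 0, 0]}, {"grip": 1, "xyz": [0, 0, 159], "twist": [0, 0, 0]}, {"grip": 1, "xyz": [0, 0, 159], "twist": [0, 0, 0]}]'

```text
time_s: 5.95
tcp_pos: [0.5477, -0.05, 0.0314]
eef_rot: [0.028, 3.14, 0.0]
ft_force: [-0.4, -0.5, -3.4]
finger_gap: 0.614
finger_force: 24.9
```

Emit:
apply_moves --commands '[{"grip": 1, "xyz": [0, 0, 1], "twist": [0, 0, 0]}, {"grip": 1, "xyz": [0, 0, 2], "twist": [0, 0, 0]}, {"grip": 1, "xyz": [0, 0, 2.5], "twist": [0, 0, 0]}, {"grip": 1, "xyz": [0, 0, 2.5], "twist": [0, 0, 0]}]'

```text
time_s: 6.35
tcp_pos: [0.5474, -0.0501, 0.0284]
eef_rot: [-0.028, -3.141, -0.0]
ft_force: [0.1, -0.1, -2.5]
finger_gap: 0.612
finger_force: 24.9
```

Emit:
apply_moves --commands '[{"grip": 1, "xyz": [0, 0, 1], "twist": [0, 0, 0]}, {"grip": 1, "xyz": [0, 0, 1], "twist": [0, 0, 0]}]'

```text
time_s: 6.55
tcp_pos: [0.5475, -0.05, 0.0283]
eef_rot: [0.028, 3.141, 0.0]
ft_force: [-2.7, -1.1, 4.3]
finger_gap: 0.609
finger_force: 24.9
```

Emit:
apply_moves --commands '[{"grip": 0.5, "xyz": [0, 0, 0], "twist": [0, 0, 0]}, {"grip": -1, "xyz": [0, 0, 0], "twist": [0, 0, 0]}, {"grip": -1, "xyz": [0, 0, 0], "twist": [0, 0, 0]}, {"grip": -1, "xyz": [0, 0, 0], "twist": [0, 0, 0]}, {"grip": -1, "xyz": [0, 0, -20], "twist": [0, 0, 0]}, {"grip": -1, "xyz": [0, 0, -55], "twist": [0, 0, 0]}, {"grip": -1, "xyz": [0, 0, -100], "twist": [0, 0, 0]}, {"grip": -1, "xyz": [0, 0, -150], "twist": [0, 0, 0]}, {"grip": -1, "xyz": [20, 0, -195], "twist": [0, 0, 0]}, {"grip": -1, "xyz": [50, 0, -220], "twist": [0, 0, 0]}, {"grip": -1, "xyz": [70, 0, -220], "twist": [0, 0, 0]}, {"grip": -1, "xyz": [70, 0, -220], "twist": [0, 0, 0]}]'

```text
time_s: 7.75
tcp_pos: [0.4757, -0.0487, 0.2486]
eef_rot: [0.028, 3.14, -0.0]
ft_force: [0.8, -0.6, 0.6]
finger_gap: 1.006
finger_force: 0.0
```

Run:
```python
from h import *
t=grab("top","top4"); s=grab("side","side4")
# handle, current bolt location, in side view: black blob
g=s[0].astype(int).sum(2)/3
m=np.zeros(g.shape,np.uint8); m[160:205,385:425]=(g[160:205,385:425]<25)
n,l,st,c=cv2.connectedComponentsWithStats(m); print(st[1:].tolist(),c[1:].round(1).tolist())
a=cv2.resize(s[0][130:290,240:425],None,fx=4,fy=3.75*4/4); cv2.imwrite("pics/c6.png",cv2.convertScaleAbs(a[:,:,::-1],alpha=1.4))
b=45
for tr in(0,.0025,.005): 
    p=dock([.085-.175*np.cos(1.75),-.126+tr,.1+.175*np.sin(1.75)]); print(tr,p.round(4),proj(s,p).round(1),proj(load("top0"),p).round(1))
plan([p[0],p[1],.36],DY)
```

```text
[[385, 160, 5, 2, 7], [385, 166, 2, 2, 3], [391, 169, 30, 31, 357]] [[387.4, 160.3], [385.3, 166.7], [405.5, 184.4]]
0 [ 0.6609 -0.1788  0.2722] [404.9 184. ] [390.7 138.8]
0.0025 [ 0.661  -0.1763  0.2722] [404.3 183.3] [389.1 138.8]
0.005 [ 0.661  -0.1738  0.2722] [403.6 182.6] [387.6 138.8]
shift [-185.6 -121.7 -112.5] twist [-1.000e-03  1.000e-03 -1.571e+00] tcp [ 0.4777 -0.0488  0.2474] q [-0.13  0.15  1.71  0.    1.28 -1.68] t 7.85
```

View pics/c6.png

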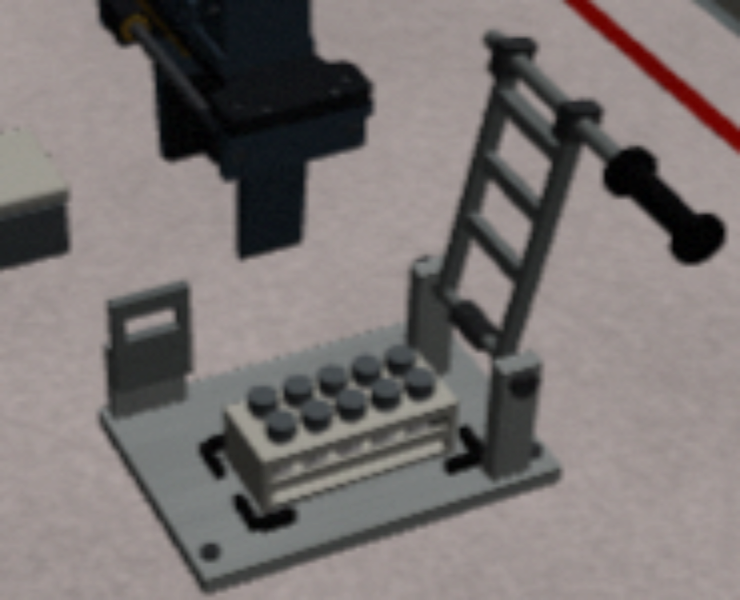

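The rack stands upright inside all four stops and the gate is still open. Its handle blob is at side px (405.5,184.4), which agrees with dock kinematics at bolt travel of about 0–2 mm. Next I go above the handle, turning +1.571 about tool z so that joint 6 stays in range.

Emit:
apply_moves --commands '[{"grip": -1, "xyz": [0, 0, -40], "twist": [0, 0, 0.14]}, {"grip": -1, "xyz": [0, -20, -85], "twist": [0, 0, 0.28]}, {"grip": -1, "xyz": [-20, -50, -85], "twist": [0, 0, 0.42]}, {"grip": -1, "xyz": [-45, -80, -85], "twist": [0, 0, 0.56]}, {"grip": -1, "xyz": [-70, -110, -85], "twist": [0, 0, 0.7]}, {"grip": -1, "xyz": [-95, -124, -85], "twist": [0, 0, 0.84]}, {"grip": -1, "xyz": [-120, -124, -85], "twist": [0, 0, 0.98]}, {"grip": -1, "xyz": [-145, -124, -85], "twist": [0, 0, 1.12]}, {"grip": -1, "xyz": [-170, -124, -85], "twist": [0, 0, 1.26]}, {"grip": -1, "xyz": [-185, -124, -85], "twist": [0, 0, 1.4]}, {"grip": -1, "xyz": [-185, -124, -85], "twist": [0, 0, 1.54]}, {"grip": -1, "xyz": [-185, -124, -85], "twist": [0, 0, 1.571]}]'

```text
time_s: 9.05
tcp_pos: [0.6619, -0.1762, 0.3296]
eef_rot: [-2.242, -2.197, 0.002]
ft_force: [0.3, 0.9, -0.9]
finger_gap: 0.997
finger_force: 0.0
```

Run:
```python
from h import *
p=dock([.085-.175*np.cos(1.75),-.126+.002,.1+.175*np.sin(1.75)]); print(p)
Rn=plan([p[0],p[1],p[2]-.017],DY); print(Rn.as_matrix().round(3))
s=grab("side","side5"); crop(s,330,60,470,200,4,"c7")
```

```text
[ 0.66094236 -0.17677127  0.27219754]
shift [-0.7 -0.8 74.4] twist [-0.003 -0.001 -0.003] tcp [ 0.6619 -0.1762  0.3296] q [-0.28  0.47  1.05  0.    1.63 -0.26] t 9.05
[[ 0.021  1.    -0.003]
 [ 1.    -0.021  0.001]
 [ 0.001 -0.003 -1.   ]]
```

View pics/c7.png

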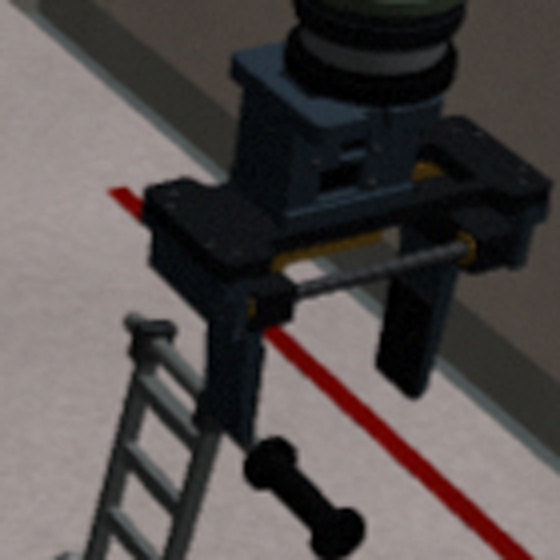

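The open fingers hang above the handle (crop (305,500)), one on each side in dock x and centred along the bar. I descend and close gently.

Emit:
apply_moves --commands '[{"grip": -1, "xyz": [-1, -1, 30], "twist": [0, 0, 0]}, {"grip": -1, "xyz": [-1, -1, 55], "twist": [0, 0, 0]}, {"grip": -1, "xyz": [-1, -1, 70], "twist": [0, 0, 0]}, {"grip": -1, "xyz": [-1, -1, 75], "twist": [0, 0, 0]}, {"grip": 0.3, "xyz": [-1, -1, 75], "twist": [0, 0, 0]}, {"grip": 0.5, "xyz": [-1, -1, 75], "twist": [0, 0, 0]}, {"grip": 1, "xyz": [-1, -1, 75], "twist": [0, 0, 0]}, {"grip": 1, "xyz": [-1, -1, 75], "twist": [0, 0, 0]}, {"grip": 1, "xyz": [-1, -1, 75], "twist": [0, 0, 0]}, {"grip": 1, "xyz": [-1, -1, 75], "twist": [0, 0, 0]}, {"grip": 1, "xyz": [-1, -1, 75], "twist": [0, 0, 0]}]' --grip_force 10

```text
time_s: 10.2
tcp_pos: [0.6592, -0.177, 0.2576]
eef_rot: [2.241, 2.201, 0.0]
ft_force: [0.8, 0.5, -0.2]
finger_gap: 0.417
finger_force: 0.0
```

Emit:
apply_moves --commands '[{"grip": 1, "xyz": [0, 0, 0], "twist": [0, 0, 0]}, {"grip": 1, "xyz": [0, 0, 0], "twist": [0, 0, 0]}, {"grip": 1, "xyz": [0, 0, 0], "twist": [0, 0, 0]}, {"grip": 1, "xyz": [0, 0, 0], "twist": [0, 0, 0]}, {"grip": 1, "xyz": [0, 0, 0], "twist": [0, 0, 0]}]' --grip_force 20

```text
time_s: 10.7
tcp_pos: [0.6598, -0.177, 0.2579]
eef_rot: [2.241, 2.2, 0.002]
ft_force: [1.6, -0.2, 2.3]
finger_gap: 0.189
finger_force: 20.0
```

```bash
cat >> h.py <<'E'
def arc(angs,dz,dx,dy,th0):
    pass
E
python3 - <<'E'
from bench import manip
import numpy as np
s=manip.read_state(); print(s["tcp_pos"].round(4),s["finger_gap"],s["ft_force"].round(1))
r=175
for t in np.arange(1.75,-.1,-.1): print(round(t,2),"y(tool,+x)",(-r*(np.cos(t)-np.cos(1.75))).round(1),"z",(-r*(np.sin(t)-np.sin(1.75))).round(1))
E
```

```text
[ 0.6598 -0.177   0.2579] 0.189409638759035 [ 1.6 -0.2  2.3]
1.75 y(tool,+x) -0.0 z -0.0
1.65 y(tool,+x) -17.3 z -2.3
1.55 y(tool,+x) -34.8 z -2.8
1.45 y(tool,+x) -52.3 z -1.5
1.35 y(tool,+x) -69.5 z 1.4
1.25 y(tool,+x) -86.4 z 6.1
1.15 y(tool,+x) -102.7 z 12.5
1.05 y(tool,+x) -118.3 z 20.4
0.95 y(tool,+x) -133.0 z 29.8
0.85 y(tool,+x) -146.7 z 40.7
0.75 y(tool,+x) -159.2 z 52.9
0.65 y(tool,+x) -170.5 z 66.3
0.55 y(tool,+x) -180.4 z 80.7
0.45 y(tool,+x) -188.8 z 96.1
0.35 y(tool,+x) -195.6 z 112.2
0.25 y(tool,+x) -200.8 z 128.9
0.15 y(tool,+x) -204.2 z 146.0
0.05 y(tool,+x) -206.0 z 163.5
-0.05 y(tool,+x) -206.0 z 180.9
```

Emit:
apply_moves --commands '[{"grip": 1, "xyz": [0, -9, -1.3], "twist": [0, 0, 0]}, {"grip": 1, "xyz": [0, -17, -2.3], "twist": [0, 0, 0]}, {"grip": 1, "xyz": [0, -26, -2.7], "twist": [0, 0, 0]}, {"grip": 1, "xyz": [0, -35, -2.8], "twist": [0, 0, 0]}, {"grip": 1, "xyz": [0, -44, -2.3], "twist": [0, 0, 0]}, {"grip": 1, "xyz": [0, -52, -1.5], "twist": [0, 0, 0]}, {"grip": 1, "xyz": [0, -61, -0.2], "twist": [0, 0, 0]}, {"grip": 1, "xyz": [0, -69.5, 1.4], "twist": [0, 0, 0]}, {"grip": 1, "xyz": [0, -78, 3.5], "twist": [0, 0, 0]}, {"grip": 1, "xyz": [0, -86.4, 6.1], "twist": [0, 0, 0]}, {"grip": 1, "xyz": [0, -86.4, 6.1], "twist": [0, 0, 0]}]' --grip_force 25

```text
time_s: 11.8
tcp_pos: [0.571, -0.1753, 0.2509]
eef_rot: [-2.24, -2.2, 0.002]
ft_force: [2.1, 2.5, 3.8]
finger_gap: 0.191
finger_force: 25.0
```

Emit:
apply_moves --commands '[{"grip": 1, "xyz": [0, -8, 3], "twist": [0, 0, 0]}, {"grip": 1, "xyz": [0, -16.3, 6.4], "twist": [0, 0, 0]}, {"grip": 1, "xyz": [0, -24.2, 10.2], "twist": [0, 0, 0]}, {"grip": 1, "xyz": [0, -31.9, 14.3], "twist": [0, 0, 0]}, {"grip": 1, "xyz": [0, -39.4, 18.8], "twist": [0, 0, 0]}, {"grip": 1, "xyz": [0, -46.6, 23.7], "twist": [0, 0, 0]}, {"grip": 1, "xyz": [0, -53.6, 29], "twist": [0, 0, 0]}, {"grip": 1, "xyz": [0, -60.3, 34.6], "twist": [0, 0, 0]}, {"grip": 1, "xyz": [0, -66.7, 40.5], "twist": [0, 0, 0]}, {"grip": 1, "xyz": [0, -72.8, 46.8], "twist": [0, 0, 0]}, {"grip": 1, "xyz": [0, -72.8, 46.8], "twist": [0, 0, 0]}]' --grip_force 30

```text
time_s: 12.9
tcp_pos: [0.4989, -0.1741, 0.2034]
eef_rot: [-2.241, -2.2, 0.001]
ft_force: [4.3, 2.2, 4.2]
finger_gap: 0.189
finger_force: 30.0
```

Emit:
apply_moves --commands '[{"grip": 1, "xyz": [0, -5.8, 6.6], "twist": [0, 0, 0]}, {"grip": 1, "xyz": [0, -11.3, 13.4], "twist": [0, 0, 0]}, {"grip": 1, "xyz": [0, -16.4, 20.5], "twist": [0, 0, 0]}, {"grip": 1, "xyz": [0, -21.2, 27.8], "twist": [0, 0, 0]}, {"grip": 1, "xyz": [0, -25.5, 35.4], "twist": [0, 0, 0]}, {"grip": 1, "xyz": [0, -29.6, 43.2], "twist": [0, 0, 0]}, {"grip": 1, "xyz": [0, -33.2, 51.2], "twist": [0, 0, 0]}, {"grip": 1, "xyz": [0, -36.4, 59.3], "twist": [0, 0, 0]}, {"grip": 1, "xyz": [0, -39.2, 67.6], "twist": [0, 0, 0]}, {"grip": 1, "xyz": [0, -41.6, 76], "twist": [0, 0, 0]}, {"grip": 1, "xyz": [0, -41.6, 76], "twist": [0, 0, 0]}]' --grip_force 35

```text
time_s: 14.0
tcp_pos: [0.4604, -0.1739, 0.1287]
eef_rot: [2.239, 2.198, 0.004]
ft_force: [7.1, 1.5, 6.0]
finger_gap: 0.188
finger_force: 35.0
```

Emit:
apply_moves --commands '[{"grip": 1, "xyz": [0, -1.9, 8.5], "twist": [0, 0, 0]}, {"grip": 1, "xyz": [0, -3.3, 17], "twist": [0, 0, 0]}, {"grip": 1, "xyz": [0, -4.4, 25.8], "twist": [0, 0, 0]}, {"grip": 1, "xyz": [0, -5.1, 34.5], "twist": [0, 0, 0]}, {"grip": 1, "xyz": [0, -5.3, 42], "twist": [0, 0, 0]}, {"grip": 1, "xyz": [0, -5.2, 47], "twist": [0, 0, 0]}, {"grip": 1, "xyz": [0, -5.2, 47], "twist": [0, 0, 0]}, {"grip": 1, "xyz": [0, -5.2, 47], "twist": [0, 0, 0]}]' --grip_force 40

```text
time_s: 14.8
tcp_pos: [0.4561, -0.1742, 0.083]
eef_rot: [2.238, 2.197, 0.005]
ft_force: [6.2, 2.3, 9.4]
finger_gap: 0.189
finger_force: 40.0
```

Run:
```python
from h import *
from bench import manip
s=manip.read_state(); print(s["tcp_pos"].round(4),s["ft_force"].round(1))
c=grab("side","side6"); a=cv2.resize(c[0][170:290,240:400],(800,600),interpolation=2); cv2.imwrite("pics/c8.png",cv2.convertScaleAbs(a[:,:,::-1],alpha=1.6))
```

```text
[ 0.4561 -0.1742  0.083 ] [6.2 2.3 9.4]
```

Emit:
apply_moves --commands '[{"grip": 1, "xyz": [0, 0, 1], "twist": [0, 0, 0]}, {"grip": 1, "xyz": [4, 0, 1], "twist": [0, 0, 0]}, {"grip": 1, "xyz": [8, 0, 1], "twist": [0, 0, 0]}, {"grip": 1, "xyz": [12, 0, 1], "twist": [0, 0, 0]}, {"grip": 1, "xyz": [14, 0, 1], "twist": [0, 0, 0]}, {"grip": 1, "xyz": [14, 0, 1], "twist": [0, 0, 0]}]'

```text
time_s: 15.45
tcp_pos: [0.4565, -0.1609, 0.0824]
eef_rot: [2.235, 2.197, 0.004]
ft_force: [5.7, -1.0, 9.7]
finger_gap: 0.187
finger_force: 40.0
```

Emit:
apply_moves --commands '[{"grip": 1, "xyz": [3, 0, 0], "twist": [0, 0, 0]}, {"grip": 1, "xyz": [6, 0, 0], "twist": [0, 0, 0]}, {"grip": 1, "xyz": [9, 0, 0], "twist": [0, 0, 0]}, {"grip": 1, "xyz": [9, 0, 0], "twist": [0, 0, 0]}]'

```text
time_s: 15.85
tcp_pos: [0.4567, -0.152, 0.0826]
eef_rot: [2.235, 2.197, 0.004]
ft_force: [5.2, -0.9, 10.9]
finger_gap: 0.188
finger_force: 40.0
```

Emit:
apply_moves --commands '[{"grip": 1, "xyz": [3, 0, 0], "twist": [0, 0, 0]}, {"grip": 1, "xyz": [6, 0, 0], "twist": [0, 0, 0]}, {"grip": 1, "xyz": [9, 0, 0], "twist": [0, 0, 0]}, {"grip": 1, "xyz": [12, 0, 0], "twist": [0, 0, 0]}, {"grip": 1, "xyz": [15, 0, 0], "twist": [0, 0, 0]}, {"grip": 1, "xyz": [17, 0, 0], "twist": [0, 0, 0]}, {"grip": 1, "xyz": [17, 0, 0], "twist": [0, 0, 0]}]'

```text
time_s: 16.55
tcp_pos: [0.4571, -0.136, 0.0834]
eef_rot: [2.233, 2.196, 0.002]
ft_force: [2.3, -4.7, 17.3]
finger_gap: 0.186
finger_force: 40.0
```

Emit:
apply_moves --commands '[{"grip": 1, "xyz": [2, 0, 0], "twist": [0, 0, 0]}, {"grip": 1, "xyz": [4, 0, 0], "twist": [0, 0, 0]}, {"grip": 1, "xyz": [5, 0, 0], "twist": [0, 0, 0]}, {"grip": 1, "xyz": [5, 0, 0], "twist": [0, 0, 0]}]'

```text
time_s: 16.95
tcp_pos: [0.4572, -0.1314, 0.0834]
eef_rot: [2.232, 2.196, 0.002]
ft_force: [2.4, -5.9, 18.0]
finger_gap: 0.186
finger_force: 40.0
```

Emit:
apply_moves --commands '[{"grip": 1, "xyz": [0, 0, -1.5], "twist": [0, 0, 0]}, {"grip": 1, "xyz": [1, 0, -1.5], "twist": [0, 0, 0]}, {"grip": 1, "xyz": [2, 0, -1.5], "twist": [0, 0, 0]}, {"grip": 1, "xyz": [2, 0, -1.5], "twist": [0, 0, 0]}]'

```text
time_s: 17.35
tcp_pos: [0.4572, -0.1305, 0.084]
eef_rot: [2.231, 2.197, -0.001]
ft_force: [5.3, -11.3, 8.6]
finger_gap: 0.189
finger_force: 40.0
```

Emit:
apply_moves --commands '[{"grip": 1, "xyz": [1.5, 0, 0], "twist": [0, 0, 0]}, {"grip": 1, "xyz": [3, 0, 0], "twist": [0, 0, 0]}, {"grip": 1, "xyz": [3, 0, 0], "twist": [0, 0, 0]}]'

```text
time_s: 17.65
tcp_pos: [0.4572, -0.1302, 0.0841]
eef_rot: [2.225, 2.197, -0.007]
ft_force: [3.2, -20.6, 7.5]
finger_gap: 0.189
finger_force: 40.0
```

Run:
```python
from h import *
from bench import manip
s=manip.read_state(); print(s["tcp_pos"].round(4),s["ft_force"].round(1))
Q=R.from_euler("z",DY).inv(); print("grip in dock",(Q.apply(s["tcp_pos"]-DO)*1000).round(1))
c=grab("side","side7"); a=cv2.resize(c[0][170:290,240:400],(800,600),interpolation=2); cv2.imwrite("pics/c9.png",cv2.convertScaleAbs(a[:,:,::-1],alpha=1.6))
```

```text
[ 0.4572 -0.1302  0.0841] [  3.2 -20.6   7.5]
grip in dock [-88.3 -81.1  84.1]
```

View pics/c9.png

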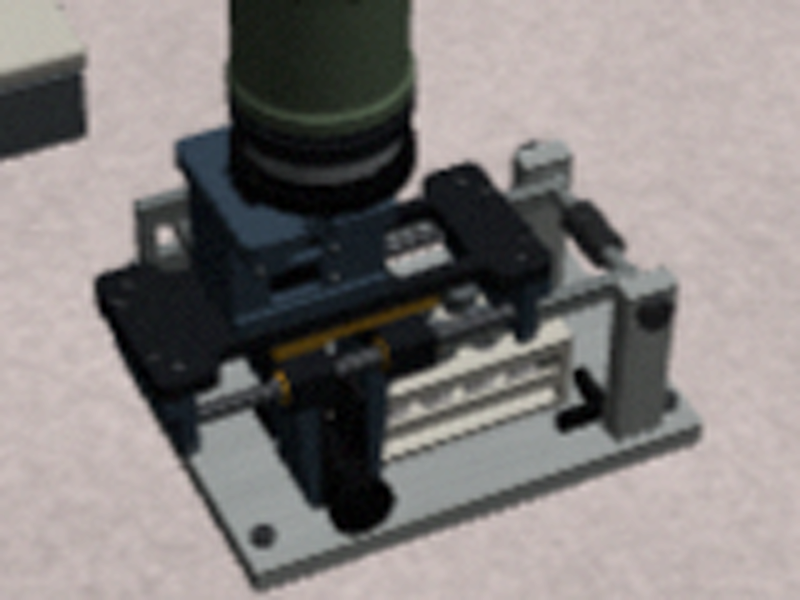

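The picture shows the gate level over the rack, held by the gripper. The hard stop is reached at dock y −81, which is a travel of 45 mm. Before letting go I ease the side push and test the latch by lifting gently.

Emit:
apply_moves --commands '[{"grip": 1, "xyz": [-1.5, 0, 0], "twist": [0, 0, 0]}, {"grip": 1, "xyz": [-2.5, 0, -1.5], "twist": [0, 0, 0]}, {"grip": 1, "xyz": [-2.5, 0, -3], "twist": [0, 0, 0]}, {"grip": 1, "xyz": [-2.5, 0, -4.5], "twist": [0, 0, 0]}, {"grip": 1, "xyz": [-2.5, 0, -6], "twist": [0, 0, 0]}, {"grip": 1, "xyz": [-2.5, 0, -6], "twist": [0, 0, 0]}]'

```text
time_s: 18.3
tcp_pos: [0.4571, -0.1303, 0.0896]
eef_rot: [2.231, 2.197, -0.002]
ft_force: [7.2, -11.9, 5.0]
finger_gap: 0.191
finger_force: 40.0
```

Emit:
apply_moves --commands '[{"grip": 1, "xyz": [0, 0, -1], "twist": [0, 0, 0]}, {"grip": 1, "xyz": [0, 0, -2], "twist": [0, 0, 0]}, {"grip": 1, "xyz": [0, 0, -2.5], "twist": [0, 0, 0]}, {"grip": 1, "xyz": [0, 0, -2.5], "twist": [0, 0, 0]}]'

```text
time_s: 18.7
tcp_pos: [0.457, -0.1303, 0.0907]
eef_rot: [2.231, 2.197, -0.003]
ft_force: [9.5, -12.8, -4.3]
finger_gap: 0.191
finger_force: 40.0
```

The lift force reversed at the top of the window, so the gate is latched. I release and withdraw.

Emit:
apply_moves --commands '[{"grip": 1, "xyz": [-0.5, 0, 1], "twist": [0, 0, 0]}, {"grip": 0.5, "xyz": [-0.5, 0, 1], "twist": [0, 0, 0]}, {"grip": 0.2, "xyz": [-0.5, 0, 1], "twist": [0, 0, 0]}, {"grip": -0.3, "xyz": [-0.5, 0, 1], "twist": [0, 0, 0]}, {"grip": -0.3, "xyz": [-0.5, 0, 1], "twist": [0, 0, 0]}, {"grip": -0.3, "xyz": [-0.5, 0, 1], "twist": [0, 0, 0]}, {"grip": -0.3, "xyz": [-0.5, 0, -15], "twist": [0, 0, 0]}, {"grip": -0.3, "xyz": [-0.5, 0, -45], "twist": [0, 0, 0]}, {"grip": -0.3, "xyz": [-0.5, 0, -85], "twist": [0, 0, 0]}, {"grip": -0.3, "xyz": [-0.5, 0, -130], "twist": [0, 0, 0]}, {"grip": -0.3, "xyz": [-0.5, 0, -170], "twist": [0, 0, 0]}, {"grip": -0.3, "xyz": [-0.5, 0, -170], "twist": [0, 0, 0]}]'

```text
time_s: 19.9
tcp_pos: [0.4565, -0.1271, 0.266]
eef_rot: [2.234, 2.195, 0.008]
ft_force: [1.0, -0.2, 0.2]
finger_gap: 0.647
finger_force: 0.0
```

Run:
```python
from h import *
from bench import manip
s=manip.read_state(); print(s["tcp_pos"].round(4),s["ft_force"].round(1),s["finger_gap"],s["time_s"])
c=grab("side","side8"); g=c[0].astype(int).sum(2)/3
p=[dock([-.09,-.126+.045+d,.099]) for d in(-.027,0,.027)]; print("expected handle px",[proj(c,q).round(1).tolist() for q in p])
m=np.zeros(g.shape,np.uint8); m[225:285,290:345]=g[225:285,290:345]<25
n,l,st,cc=cv2.connectedComponentsWithStats(m); print([(a.tolist(),b.round(1).tolist()) for a,b in zip(st[1:],cc[1:]) if a[4]>20])
print("gate-open area handle px dark:",(g[165:205,385:425]<25).sum())
```

```text
[ 0.4565 -0.1271  0.266 ] [ 1.  -0.2  0.2] 0.6472021413265006 19.9
expected handle px [[309.6, 267.1], [304.5, 259.0], [299.4, 251.2]]
[([290, 243, 29, 32, 387], [303.9, 258.4])]
gate-open area handle px dark: 0
```

The handle blob is at (303.9,258.4), against an expected (304.5,259.0) for a closed gate with the bolt fully home. The force reads zero and the arm is clear, so I hand in.

```bash
python3 -c "
from bench import manip
print(manip.close_job())"
```

```text
the job is handed in; nothing more can be done
None
```

The job is handed in: the rack stands between the dock's four stops and the gate is shut over it, with the bolt fully home in the keeper (checked by force and camera) and the arm clear of everything.

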